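Slide the tall bottle into its dock

TASK

Push the tall bottle that stands alone between the hob and the empty wooden dock along the worktop into the dock, fully home against the dock's back wall, and leave it standing there. Its cap is only pushed on and it tips easily, so push it gently and low on its body: it stays upright and on the worktop all the way, and is never gripped, pinched or lifted. Leave everything else where it stands.

Things in the scene. Friction and masses are not known exactly. Their poses are not given: they have to be found in the camera images.
- tall_bottle: Ribbed glass bottle with a dome cap, alone between dock and hob: round, 56 mm diameter, 288 mm high, about 0.46 kg. Origin: centre of its underside, z up. Slides when pushed up to about 30 mm above the worktop, tips when pushed higher; the body of a gripper pointing straight down beside it may hit it high up, so tilt the tool about 45 degrees so that only the fingertips touch.
- dock: Wooden U for one bottle, fixed to the worktop, no floor; walls 34 mm high, 16 mm thick, open at its -x end. Origin on the worktop; +x points into the bay (to the robot's left, within 0.3 rad). Back wall's inner face at x = +30 mm (the tall bottle touches it with its centre at x = +2 mm), side walls' at y = +-39 mm; they flare out from x = -20 to -48 mm. Wire rail 74 mm high at x = +38 mm.
- short_bottle: The shorter ribbed bottle with a dome cap, 62 mm diameter, 236 mm high, loose, to be left alone. It stands beyond the dock's back wall (0.1 m from the dock's origin) or on the dock's far side from the robot (0.13 m). Origin: centre of its underside.
- timer: Dome-shaped kitchen timer, 60 mm diameter, 48 mm high, loose, to be left alone; stands at the other of these two places. Origin: centre of its underside.
- cup: White espresso cup, 60x87x50 mm high, loose, behind the tall bottle, to be left alone. Origin: underside.
- garlic: Garlic bulb, 60 mm wide, 58 mm high, loose, on the left of the worktop, to be left alone. Origin: underside.
- lemon: Lemon, 78x55x56 mm high, loose, on the left near the front, to be left alone. Origin: underside.
- mug: Spotted mug, 91 mm high, loose, at the back of the worktop, to be left alone. Origin: underside.
- soap: Dish soap bottle, 49x81x226 mm high, loose, at the back of the worktop, to be left alone. Origin: underside.

How it is judged:
At the end, for the whole second after the job is handed in: The tall bottle stands upright (within 0.06 rad) and at rest on the worktop inside the dock, no more than about 10 mm short of touching the back wall; every other loose thing is within 15 mm of where it stood (x of tall_bottle in the frame of dock between -0.008 and 0.012 m and y of tall_bottle in the frame of dock between -0.02 and 0.02 m and angle between tall_bottle's own z axis and vertical below 0.06 rad and height (world z) of tall_bottle below 0.005 m and linear speed of tall_bottle below 0.01 m/s and distance of each of short_bottle, timer, cup, garlic, lemon, mug, soap from where it was at the start of the episode below 0.015 m).
It fails at once if the tall bottle is tipped by more than 0.3 rad (angle between tall_bottle's own z axis and vertical above 0.3 rad).
It fails at once if the tall bottle is lifted more than 12 mm off the worktop (height (world z) of tall_bottle above 0.012 m).
It fails at once if the tall bottle is gripped, pinched or shoved with more than 30 N by the fingers (contact force between the fingers and tall_bottle above 30 N).
It fails at once if another loose thing is moved by more than 15 mm (distance of any of short_bottle, timer, cup, garlic, lemon, mug, soap from where it was at the start of the episode above 0.015 m).
It also fails if it takes over 61 s, if anything falls off the work surface, if the arm or the gripper's body presses on something with over 40 N, if the wrist force passes 120 N, or if a joint passes its speed limit or range.

ROBOT

A 6-joint arm with a two-finger parallel gripper is mounted at the origin on a cart in front of the work surface, level with it; the furniture and walls round the work are solid. World frame = base frame: x ahead of the robot, y to its left, z up, the work surface at z = 0. Lengths are in m, angles in rad, forces in N, time in s.
With the tool pointing down it reaches from about 0.35 to 1 m from the base axis. Payload 7.1 kg.
Tool frame: the origin (TCP) lies between the finger pads; the fingertips stand ctrl.nose_length ahead of it and the grasp point (between the pads) lies 5 mm behind it (ctrl.nose_length is the distance from the TCP to the fingertips, in m); z points along the fingers, y is the line along which they close (so a half turn about z gives the same grasp; the last joint's range is limited). The gripper opens to 85 mm and grips with 20 to 120 N. Pads are 22 mm wide; open, the fingers measure 114 mm over their backs; the gripper's body (76 mm by 85 mm) begins 54 mm behind the grasp point. The pads swing forward as they close: fully open they stand 13 mm farther back than shut.
Start: joints at [-1.339, 0.423, 1.63, -0, 1.089, -0.019], TCP at [0.155, -0.605, 0.245] pointing down, gripper open.
Joint ranges: [-3, 3], [-0.9, 2.11], [0.09, 2.58], [-1.31, 4.45], [0.11, 2.69], [-2.54, 2.54]. Speed limits (rad/s): [2.39, 2.39, 3.01, 3.14, 3.14, 3.14].

INTERFACE

Orientations are given as [roll, pitch, yaw] about the fixed x, y, z axes, in that order (R = Rz(yaw) Ry(pitch) Rx(roll)).
In Python, from cell import ctrl, hand, sensors, cams, workorder gives the robot as it stands. Calls block until the motion is done:
- ctrl.move_ptp(position, orientation): joint-space move of the TCP to a pose.
- ctrl.movel(position, speed=0.15, rot=None): straight line of the TCP; rot=None keeps the orientation; speed is the mean speed in m/s.
- ctrl.set_joints(angles): joint-space move.
- hand.grip(opening): opening from 0.0 (shut) to 1.0 (fully open); the grip force is fixed at half the most; returns when the fingers have stopped.
- ctrl.wait(seconds).
- ctrl.solve_ik(position, orientation): joint angles nearest the present ones, or None.
- sensors.state(): the state.
- cams.camera(name): name is "scene" or "side" or "wrist"; returns (picture, depth): 384x512x3 uint8, red, green, blue; 384x512 float32, m along the optical axis (not along the pixel's ray), 0 where there is no reading.
- cams.camera_params(name): a dict with "fx", "fy", "cx", "cy" (pixels), "camera_from_world" (4x4, takes a point from world to camera coordinates); the wrist camera has in their place "T_tool_cam" (4x4, takes a point from camera to tool coordinates, whose origin is the TCP and whose axes are the flange's). Camera axes: x right, y up, looking along -z (the intrinsics and any distortion apply to the point x, -y, -z); pixel columns grow to the right and rows downward; lengths in m; the calibration is good to about 2 mm. A picture is of the moment at which its call begins: read the wrist's pose just before it. camera_params takes no time and is no camera call.
A pose or a line that the arm cannot do raises ctrl.MotionError and nothing moves.
- workorder.sign_off(): hands the job in; it is judged then, once.
The state is a dict: "clock": time; "joint_positions": joint angles; "qd": joint speeds; "joint_efforts": joint torques, N m; "ee_pos": TCP position; "eef_rot": TCP orientation; "ft_force": force on the tool from outside, world axes, zero at the start; "torque": the same for the moment, N m; "grip_width": opening from 0.0 (shut) to 1.0 (fully open); "grip_force": force on a finger pad.
Only numpy, scipy, OpenCV 4.12 (cv2) and the standard library are available. Lean on these libraries where they do the work, as an engineer would, in place of code of your own. Each camera call takes 0.05 s, during which the arm holds its last target. There are 200 camera calls.

## Working session

There is one attempt and no reset: what is moved stays moved. The work goes in short steps, each a Python script; the robot and the scene stay as the last script left them, time stands still between calls to the robot, and variables do not carry over. Pictures are saved under pics/ and viewed, at most 10 in all, crops included, and the job is handed in when it is done.

```bash
ls; mkdir -p pics
python3 - <<'E'
from cell import ctrl,hand,sensors,cams,workorder
import cv2,numpy as np
ims=[]
for n in ("scene","side"):
    p,d=cams.camera(n); np.savez(f"{n}.npz",p=p,d=d)
    cv2.imwrite(f"pics/{n}0.png",p[:,:,::-1])
    k=cams.camera_params(n); print(n,{a:(np.round(b,3).tolist()) for a,b in k.items() if a!='x'},(d>0).mean())
s=sensors.state(); print(s['clock'],s['ee_pos'],s['eef_rot'],ctrl.nose_length)
E
```

```text
pics
scene {'fx': 420.414, 'fy': 420.414, 'cx': 252.099, 'cy': 196.648, 'camera_from_world': [[0.84, -0.542, -0.021, -0.499], [0.367, 0.539, 0.758, -0.304], [-0.4, -0.645, 0.652, -0.842], [0.0, 0.0, 0.0, 1.0]]} 0.9961496988932291
side {'fx': 362.657, 'fy': 362.657, 'cx': 255.641, 'cy': 197.734, 'camera_from_world': [[0.751, -0.66, 0.012, -0.416], [0.582, 0.67, 0.461, -0.424], [-0.313, -0.339, 0.887, -0.751], [0.0, 0.0, 0.0, 1.0]]} 0.9960428873697916
0.1 [ 0.15504199 -0.60498824  0.24463238] [-3.14024236e+00  5.55811291e-06  2.50880743e-01] 0.014
```

View pics/scene0.png

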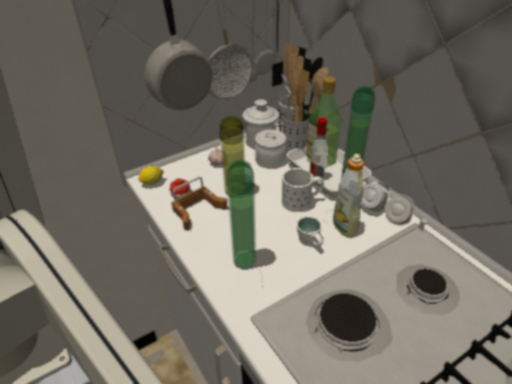

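View pics/side0.png

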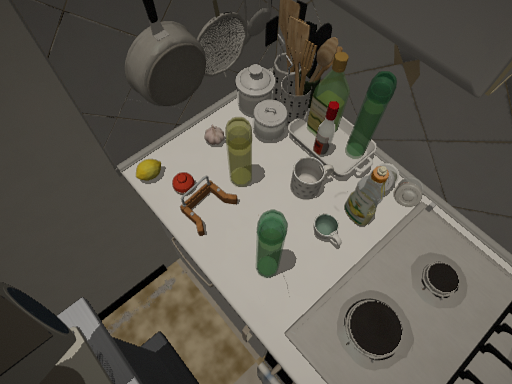

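Scene view: tall bottle at (242,215) with its base at about (244,262), and the dock at (197,203). Side view: bottle base at about (268,270), dock U at (207,205) opening toward the bottle, red timer at (183,182) behind it and short bottle at (240,155) on its far side.

```bash
cat > h.py <<'E'
import numpy as np,cv2
from cell import ctrl,hand,sensors,cams,workorder
def cloud(n,p,d):
    k=cams.camera_params(n); v,u=np.mgrid[:384,:512]
    c=np.stack([(u-k['cx'])/k['fx']*d,-(v-k['cy'])/k['fy']*d,-d,np.ones_like(d)],-1)
    return (c@np.linalg.inv(k['camera_from_world']).T)[...,:3]
E
python3 - <<'E'
from h import *
W=np.full((600,800,3),255,np.uint8)  # 2mm/px... map y left
def px(P): return (int((0.35-P[1])*0+ (P[1]*-1+0.45)*900),int((1.0-P[0])*900))
for n in ("side","scene"):
    z=np.load(n+".npz"); p,d=z['p'],z['d']; X=cloud(n,p,d)
    hsv=cv2.cvtColor(p,cv2.COLOR_RGB2HSV); h,s,v=[hsv[...,i].astype(int) for i in range(3)]
    ok=(d>0)&(X[...,2]>.004)&(X[...,2]<.3)&(X[...,0]<1)&(X[...,0]>.35)
    tab=(d>0)&(abs(X[...,2])<.004)&(X[...,0]>.3)&(X[...,0]<1)
    for P in X[tab]: 
        cv2.circle(W,px(P),0,(225,225,225),-1)
    for P,c in zip(X[ok],p[ok]): cv2.circle(W,px(P),1,tuple(int(a) for a in c[::-1]),-1)
    br=ok&(h>3)&(h<16)&(s>110)&(X[...,2]<.05)
    top=br&(X[...,2]>.029)&(X[...,2]<.04)
    print(n,'dock n',br.sum(),top.sum(),'zmax',np.percentile(X[br][:,2],[50,90,99]))
    np.save(n+"_top.npy",X[top])
    g=ok&(h>60)&(h<90)&(s>80)
    nl,L,st,ce=cv2.connectedComponentsWithStats(g.astype(np.uint8))
    for i in range(1,nl):
        if st[i,4]>300:
            Q=X[L==i]; print('green',st[i],Q.min(0).round(3),Q.max(0).round(3))
            for a in np.arange(0,.3,.04):
                q=Q[(Q[:,2]>=a)&(Q[:,2]<a+.04)]
                if len(q)>10:
                    A=np.c_[2*q[:,:2],np.ones(len(q))]; s_=np.linalg.lstsq(A,(q[:,:2]**2).sum(1),rcond=None)[0]
                    print(a,s_[:2].round(4),np.sqrt(s_[2]+s_[:2]@s_[:2]).round(4),len(q))
for i in range(9):
    y=.4-.1*i; cv2.putText(W,f"y{y:.1f}",px((.42,y)),0,.4,(0,0,255)); cv2.line(W,px((.4,y)),px((.99,y)),(255,200,200),1)
for x in np.arange(.4,1,.1): cv2.putText(W,f"x{x:.1f}",(0,px((x,0))[1]),0,.4,(0,0,255)); cv2.line(W,(0,px((x,0))[1]),(799,px((x,0))[1]),(255,200,200),1)
cv2.imwrite("pics/top.png",W)
E
```

```text
side dock n 1084 669 zmax [0.03288096 0.03865779 0.04883135]
green [367  71  29  34 695] [ 0.909 -0.016  0.229] [0.956 0.033 0.295]
0.2 [0.938  0.0119] 0.0268 33
0.24 [0.9376 0.0112] 0.0257 364
0.28 [0.9332 0.0093] 0.0156 298
green [258 216  28  27 360] [ 0.495 -0.103  0.233] [ 0.533 -0.063  0.29 ]
0.24 [ 0.5193 -0.0785] 0.0225 98
0.28 [ 0.5172 -0.0802] 0.0119 255
scene dock n 857 402 zmax [0.02990201 0.0365174  0.04812798]
green [352  87  22  33 568] [ 0.91  -0.02   0.219] [0.95  0.026 0.294]
0.2 [0.9366 0.0069] 0.0231 107
0.24 [0.9363 0.0073] 0.0232 306
0.28 [0.9323 0.0039] 0.0137 155
```

View pics/top.png

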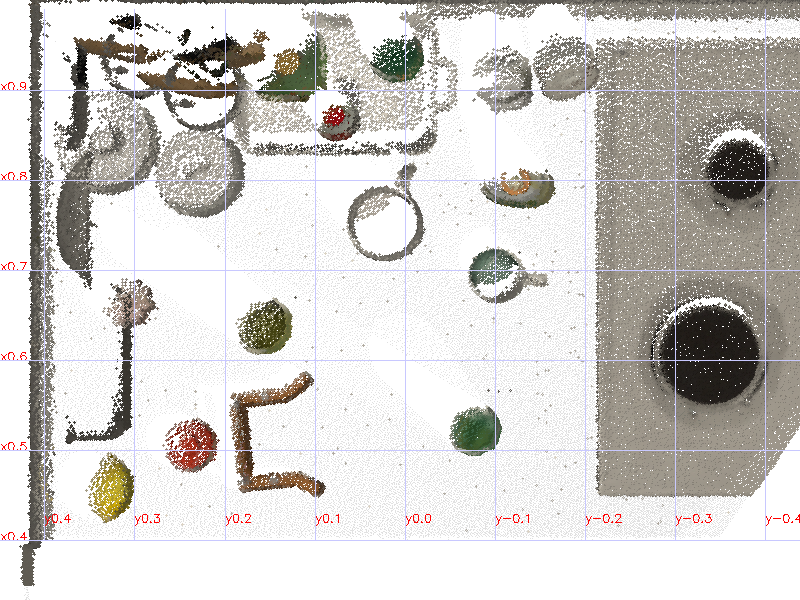

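Run:
```python
from h import *
from scipy.optimize import least_squares
T=np.vstack([np.load(n+"_top.npy") for n in("side","scene")])[:,:2]
T=T[(T[:,0]>.42)&(T[:,0]<.6)&(T[:,1]>.05)&(T[:,1]<.22)]
yaw=1.67; o=np.array([.51,.15])
for it in range(15):
    R=np.array([[np.cos(yaw),-np.sin(yaw)],[np.sin(yaw),np.cos(yaw)]]); L=(T-o)@R
    b=(abs(L[:,0]-.038)<.012)&(abs(L[:,1])<.035)
    l=(abs(L[:,1]-.047)<.012)&(L[:,0]>-.018)&(L[:,0]<.028); r=(abs(L[:,1]+.047)<.012)&(L[:,0]>-.018)&(L[:,0]<.028)
    ab=np.polyfit(L[b,1],L[b,0],1); al=np.polyfit(L[l,0],L[l,1],1); ar=np.polyfit(L[r,0],L[r,1],1)
    mid=lambda a:(a.min()+a.max())/2
    dx=np.mean(L[b,0])-.038; dy=(np.mean(L[l,1])+np.mean(L[r,1]))/2
    o=o+R@[dx,dy]; yaw+=np.mean([-ab[0],al[0],ar[0]])*.5
print('dock',o.round(4),round(yaw,4),b.sum(),l.sum(),r.sum(),-ab[0],al[0],ar[0],np.mean(L[l,1]),np.mean(L[r,1]),np.percentile(L[b,0],[3,97]))
for n in("side","scene"):
    z=np.load(n+".npz"); X=cloud(n,z['p'],z['d'])
    q=X[(np.hypot(X[...,0]-.518,X[...,1]+.079)<.045)&(X[...,2]>.02)&(X[...,2]<.24)]
    f=least_squares(lambda c:np.hypot(q[:,0]-c[0],q[:,1]-c[1])-.028,[.518,-.079],loss='soft_l1',f_scale=.002)
    print('bottle',n,f.x.round(4),len(q),np.abs(f.fun).mean())
    t=X[(abs(X[...,2])<.004)&(X[...,1]>-.2)&(X[...,1]<.2)]; print('edge',np.percentile(t[:,0],[0,.5]))
```

```text
dock [0.5115 0.1419] 1.6718 236 139 112 -0.0015888462175894789 -0.03251483522783077 0.034097588454216156 0.04653368876334667 -0.046533671497157744 [0.03168774 0.04558829]
bottle side [ 0.5238 -0.0745] 827 0.0004640769377481984
edge [0.08501209 0.10106272]
bottle scene [ 0.5243 -0.0754] 1847 0.0008001141504700126
edge [0.03530029 0.06147643]
```

```bash
cat >> h.py <<'E'
from scipy.spatial.transform import Rotation as Ro
O=np.array([.5115,.1419]); YAW=1.672; B=np.array([.524,-.075])
ax=np.array([np.cos(YAW),np.sin(YAW)]); ay=np.array([-ax[1],ax[0]])
G=O+.002*ax; D=(G-B)/np.linalg.norm(G-B); OFF=.042; Z=.022
def rpy(sgn,t=np.pi/4):
    f=np.r_[D,0]; z=np.sin(t)*f-np.cos(t)*np.array([0,0,1]); x=sgn*(np.cos(t)*f+np.sin(t)*np.array([0,0,1])); y=np.cross(z,x)
    return Ro.from_matrix(np.c_[x,y,z]).as_euler('xyz')
def at(back,z=Z): return np.r_[B-D*(OFF+back),z]
E
python3 - <<'E'
from h import *
print(cams.camera_params("wrist")["T_tool_cam"].round(3),D,np.linalg.norm(G-B))
for s in(1,-1):
    print(s,rpy(s).round(3))
    for p in (at(.06,.16),at(.06),at(0),at(-.1),np.r_[G-D*OFF,Z]):
        q=ctrl.solve_ik(p,rpy(s)); print(p.round(3),None if q is None else np.round(q,2))
E
```

```text
[[-0.001  0.958  0.287  0.073]
 [ 1.     0.     0.001  0.003]
 [ 0.     0.287 -0.958 -0.128]
 [ 0.     0.     0.     1.   ]] [-0.05793203  0.99832053] 0.21925800391759842
1 [-3.142 -0.785  1.629]
[ 0.53  -0.177  0.16 ] [-0.63  0.69  1.63  0.59  1.42 -0.96]
[ 0.53  -0.177  0.022] [-0.63  0.9   1.62  0.61  1.25 -1.07]
[ 0.526 -0.117  0.022] [-0.55  0.87  1.7   0.67  1.18 -1.08]
[ 0.521 -0.017  0.022] [-0.41  0.84  1.82  0.8   1.08 -1.08]
[0.514 0.102 0.022] [-0.21  0.81  1.91  0.98  0.96 -1.07]
-1 [ 3.142  0.785 -1.513]
[ 0.53  -0.177  0.16 ] [-0.63  0.69  1.63  0.59  1.42  2.18]
[ 0.53  -0.177  0.022] [-0.63  0.9   1.62  0.61  1.25  2.07]
[ 0.526 -0.117  0.022] [-0.55  0.87  1.7   0.67  1.18  2.07]
[ 0.521 -0.017  0.022] [-0.41  0.84  1.82  0.8   1.08  2.06]
[0.514 0.102 0.022] [-0.21  0.81  1.91  0.98  0.96  2.07]
```

Run:
```python
from h import *
r=rpy(1); hand.grip(.33)
ctrl.move_ptp(at(.07,.2),r); ctrl.movel(at(.07),.1)
ctrl.movel(at(.02),.06)
s=sensors.state(); print(s['clock'],s['ee_pos'],at(.02),s['grip_width'],s['ft_force'])
for n in("side","scene"):
    p,d=cams.camera(n); cv2.imwrite(f"pics/{n}1.png",cv2.resize(p[150:320,150:380,::-1],None,fx=3,fy=3))
```

```text
5.625 [ 0.5277879  -0.13719668  0.0220243 ] [ 0.52759179 -0.13689587  0.022     ] 0.3280119782497327 [-0.26716819 -0.43909789  0.20226787]
```

View pics/side1.png

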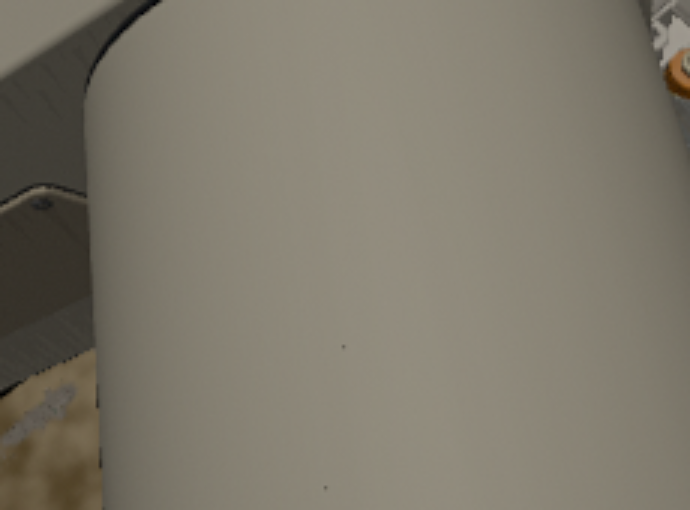

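The arm fills the side view, so I'll use the wrist and scene views instead.

Run:
```python
from h import *
p,d=cams.camera("wrist"); a=cv2.imread("pics/scene1.png")
w=cv2.resize(p[:,:,::-1],(400,300)); b=cv2.resize(a,(400,300)); cv2.imwrite("pics/w1.png",np.hstack([w,b]))
```

```text
(no output)
```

View pics/w1.png

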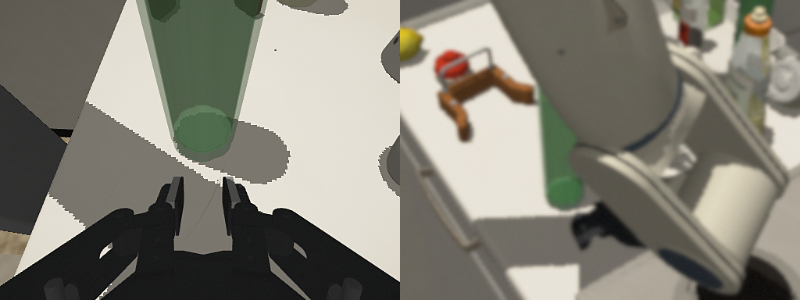

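Wrist view: the two fingertips at (178,195) and (228,195) are centred on the bottle, whose base is at about (204,140). I'll start the push.

Run:
```python
from h import *
r=rpy(1)
for b in (.005,-.01,-.06,-.12):
    ctrl.movel(at(b),.03); s=sensors.state(); print(b,round(s['clock'],2),s['ft_force'].round(2) if hasattr(s['ft_force'],'round') else s['ft_force'],s['ee_pos'])
p,d=cams.camera("wrist"); w=cv2.resize(p[:,:,::-1],(400,300))
p,d=cams.camera("scene"); cv2.imwrite("pics/w2.png",np.hstack([w,cv2.resize(p[:,:,::-1],(400,300))]))
```

```text
0.005 6.42 [0.03 0.22 0.28] [ 0.52679203 -0.12184026  0.02202599]
-0.01 7.08 [ 0.44  0.24 -0.06] [ 0.52581721 -0.10669154  0.02205831]
-0.06 8.89 [ 0.4  -1.43 -0.41] [ 0.52293402 -0.05707912  0.02200512]
-0.12 11.04 [ 0.14 -2.69  0.28] [0.51946748 0.00282791 0.0220092 ]
```

View pics/w2.png

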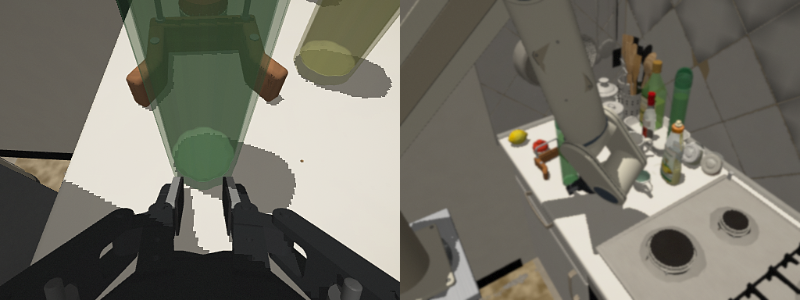

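Wrist view: the bottle is upright and cradled, with its base at (204,155). The dock mouth, walls at (140,90) and (272,85), lies straight ahead. I'll continue, then step in until the back wall is felt.

Run:
```python
from h import *
N=np.linalg.norm(G-B)
ctrl.movel(at(-(N-.02)),.03)
f=lambda: float(np.r_[D,0]@sensors.state()['ft_force'])
print(f())
for k in range(26):
    ctrl.movel(at(-(N-.02+.0015*(k+1))),.015); v=f(); print(round(-20+1.5*(k+1),1),round(v,1),end=' | ')
    if v<-7: break
print(sensors.state()['clock'])
p,d=cams.camera("wrist"); cv2.imwrite("pics/w3.png",p[:,:,::-1])
```

```text
-2.7420449176959427
-18.5 -1.2 | -17.0 -0.8 | -15.5 -1.8 | -14.0 -1.4 | -12.5 -1.4 | -11.0 -1.6 | -9.5 -1.4 | -8.0 -2.1 | -6.5 -1.9 | -5.0 -1.6 | -3.5 -1.5 | -2.0 -2.6 | -0.5 -1.5 | 1.0 -2.0 | 2.5 -1.6 | 4.0 -1.9 | 5.5 -1.9 | 7.0 -3.0 | 8.5 -9.8 | 18.6833
```

View pics/w3.png

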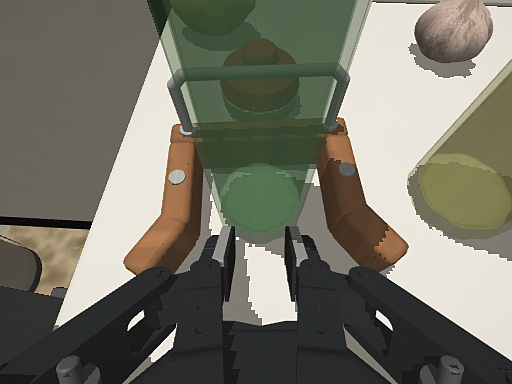

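Wrist view: the bottle base at (260,195) is inside the U, with the wall top at (262,135). The finger links at (150,270) are close to the flare, so I'll retreat and measure rather than rely on the force reading.

Run:
```python
from h import *
from scipy.optimize import least_squares
N=np.linalg.norm(G-B)
ctrl.movel(at(-N+.01),.03); ctrl.movel(at(-N+.12),.12); ctrl.movel(at(-N+.12,.2),.15)
ctrl.set_joints([-1.339,.423,1.63,0,1.089,-.019])
print(sensors.state()['clock'])
c0=O.copy(); ims=[]
for n in("side","scene"):
    p,d=cams.camera(n); X=cloud(n,p,d); ims.append(cv2.resize(p[100:280,130:350,::-1],(400,327)))
    q=X[(np.hypot(X[...,0]-O[0],X[...,1]-O[1])<.045)&(X[...,2]>.08)&(X[...,2]<.24)]
    f=least_squares(lambda c:np.hypot(q[:,0]-c[0],q[:,1]-c[1])-.028,O,loss='soft_l1',f_scale=.002)
    l=f.x-O; print(n,f.x.round(4),'local',(l@ax).round(4),(l@ay).round(4),len(q))
    for a in(.08,.16):
        qq=q[(q[:,2]>a)&(q[:,2]<a+.08)]; print(least_squares(lambda c:np.hypot(qq[:,0]-c[0],qq[:,1]-c[1])-.028,O,loss='soft_l1',f_scale=.002).x.round(4))
cv2.imwrite("pics/end.png",np.hstack(ims))
```

```text
24.35
side [0.5112 0.1483] local 0.0064 -0.0003 878
[0.5112 0.1483]
[0.5112 0.1484]
scene [0.5123 0.1473] local 0.0053 -0.0013 1192
[0.5122 0.1472]
[0.5123 0.1473]
```

View pics/end.png

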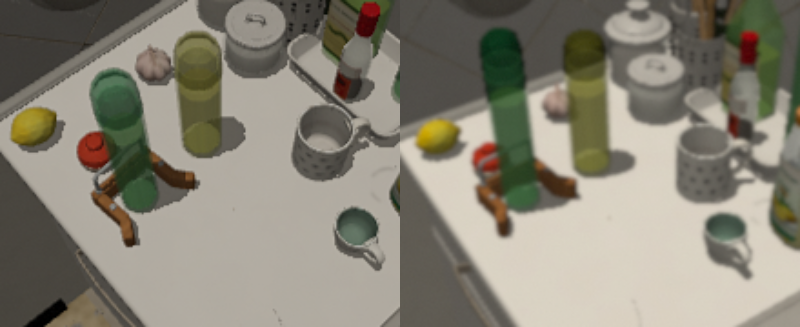

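The bottle stands upright at (140,185) and (520,185), home in the dock. Its local x of about +5 mm agrees with wall contact within calibration error, and nothing else appears to have moved.

```bash
python3 -c "
from cell import workorder
print(workorder.sign_off())"
```

```text
the job is handed in; nothing more can be done
None
```

The tall bottle stands upright in the dock against its back wall, everything else looks undisturbed in the final pictures, and the job is handed in at about 24 s; the hand-in call gave no verdict.

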